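Offer up the guard plate of a palm-button station

TASK

The palm-button station has a new spring and needs its yellow guard plate back: first press the green button right down to its stop and let it spring back up, to check that it runs freely. Then take the guard plate from its wooden rest and hold it level around the button, about 20 mm above the station's aluminium top and not touching the station, with its four screw holes lined up over the four threaded holes (either way round), so that I can slip the spacer sleeves under and start the screws. Finish while still holding it there, steady in the gripper, and leave the other things on the bench where they are.

Things in the scene. Friction and masses are not known exactly. Their poses are not given: they have to be found in the camera images.
- station: Palm-button station, a fixed box that stands on the bench: blue cast body with a bright aluminium top 156 x 84 mm, 70 mm above the bench; blue base flange 180 x 100 x 8 mm. Origin at the centre of its underside, z up, x along its long side.
- station_top (a point): Centre of the station's aluminium top face (70 mm above the bench, on the button's axis), axes as the station's.
- plunger (a joint): Travel of the station's green palm button, m: 0 = up, 0.008 = down on its stop. It moves straight down against a spring (about 3 N to start it, 9 N at the stop) and springs back when released.
- plunger_top (a point): Centre of the flat top (22 mm across) of the green mushroom-shaped button, 32 mm across, in the middle of the station's top. Unpressed it is 34 mm above the aluminium top, 104 mm above the bench; the head is 12 mm deep, on a 14 mm stem in a bush 24 mm across and 14 mm high that stands on a flat nut 35 mm across.
- guard: Yellow guard plate, loose, 140 x 60 x 6 mm, about 0.1 kg. Origin at the centre of its underside, x along its length, y along its width, z up. A 42 mm bore in the middle (goes around the green button), four 14 mm screw holes at x = +-58, y = +-18 mm; alike turned half round. It lies flat on the rest; fingers fit across its 60 mm width at mid-length, where only the bench is beneath.
- rest: Rest for the guard plate: two fixed hardwood strips, each 18 x 85 x 20 mm high, 100 mm apart (centres at x = +-50 mm), running along y. Origin on the bench between them. Their top, 20 mm above the bench, carries the plate's underside.
- hole0 (a point): Screw hole 0 of the guard plate, 14 mm across: its centre at the plate's underside, x = 58, y = 18 mm in the plate's frame.
- thread0 (a point): Threaded hole 0 of the station, 6 mm across: its mouth in the aluminium top, x = 58, y = 18, z = 70 mm in the station's frame.
- hole1 (a point): Screw hole 1 of the guard plate, 14 mm across: its centre at the plate's underside, x = -58, y = 18 mm in the plate's frame.
- thread1 (a point): Threaded hole 1 of the station, 6 mm across: its mouth in the aluminium top, x = -58, y = 18, z = 70 mm in the station's frame.
- hole2 (a point): Screw hole 2 of the guard plate, 14 mm across: its centre at the plate's underside, x = -58, y = -18 mm in the plate's frame.
- thread2 (a point): Threaded hole 2 of the station, 6 mm across: its mouth in the aluminium top, x = -58, y = -18, z = 70 mm in the station's frame.
- hole3 (a point): Screw hole 3 of the guard plate, 14 mm across: its centre at the plate's underside, x = 58, y = -18 mm in the plate's frame.
- thread3 (a point): Threaded hole 3 of the station, 6 mm across: its mouth in the aluminium top, x = 58, y = -18, z = 70 mm in the station's frame.
- blank: Dark steel round blank, 22 mm across, 85 mm high, standing upright between the station and the rest. Origin under its centre. Leave alone.
- tube: Clear plastic tool tube 72 x 14 x 14 mm lying flat with a cutter in it, between the station and the rest. Origin under its centre, x along it. Leave alone.
- chuck_a: Steel collet chuck (tool holder), 63 mm across its flange, 108 mm high, standing beyond the station and the rest. Origin under its centre. Leave alone.
- chuck_b: A second collet chuck like chuck_a. Leave alone.
- bundle: Bundle of twenty clear tool tubes with yellow bands, 75 x 60 x 75 mm high, at the right. Origin under its centre. Leave alone.
- dish: Steel dish 130 x 90 x 20 mm with the four brass spacer sleeves (20 mm across, 12 mm long) and the screws, at the left. Origin under its centre. Leave alone.
- hexkey: T-handled hex key lying flat: red handle 108 mm long and 18 mm thick, blade 140 mm along x. Origin under the handle's middle. Leave alone.
Mind the look-alikes: they are no part of the job. Leave any turquoise look-alike of the station alone. What is shaped like the rest but blue is not meant.

How it is judged:
On the way, in this order (a step that is already met when the one before it is completed fails the run):
1. the green button is pressed down to its stop while the plate still lies on its rest (value of joint plunger above 0.0072 m and z of guard in the frame of rest below 0.024 m), for 0.2 s.
2. the button has sprung back up (value of joint plunger below 0.0015 m), for 0.2 s.
3. the guard plate is lifted off its rest in the fingers (z of guard in the frame of rest above 0.05 m and contact force between the fingers and guard above 1 N), for 0.2 s.
At the end, for the whole second after the job is handed in: The plate is held still in the fingers, level within 4 degrees, its underside 13 to 28 mm above the station's aluminium top, each screw hole within 4 mm sideways of a threaded hole (either way round), not touching the station or button; the button is up (within 1.5 mm) (((horizontal distance between hole0 and thread0 below 0.004 m and horizontal distance between hole1 and thread1 below 0.004 m and horizontal distance between hole2 and thread2 below 0.004 m and horizontal distance between hole3 and thread3 below 0.004 m) or (horizontal distance between hole0 and thread2 below 0.004 m and horizontal distance between hole1 and thread3 below 0.004 m and horizontal distance between hole2 and thread0 below 0.004 m and horizontal distance between hole3 and thread1 below 0.004 m)) and z of guard in the frame of station_top between 0.013 and 0.028 m and angle between guard's own z axis and vertical below 0.07 rad and contact force between the fingers and guard above 2 N and contact force between guard and station below 0.3 N and value of joint plunger below 0.0015 m and linear speed of guard below 0.015 m/s and angular speed of guard below 0.1 rad/s); the arm keeps its last pose, push and grip.
It fails at once if one of the other things on the bench is shifted by more than 30 mm (distance of any of blank, tube, chuck_a, chuck_b, bundle, dish, hexkey from where it was at the start of the episode above 0.03 m).
It fails at once if the round blank or a collet chuck is knocked over (angle between any of blank, chuck_a, chuck_b's own z axis and vertical above 0.6 rad).
It also fails if it takes over 51 s, if anything falls off the work surface, if the arm or the gripper's body presses on something with over 40 N, if the wrist force passes 120 N, or if a joint passes its speed limit or range.

ROBOT

A 7-joint arm with a two-finger parallel gripper is mounted at the origin on the work surface. World frame = base frame: x ahead of the robot, y to its left, z up, the work surface at z = 0. Lengths are in m, angles in rad, forces in N, time in s.
With the tool pointing down it reaches from about 0.35 to 0.9 m from the base axis. Payload 8.1 kg.
Tool frame: the origin (TCP) lies midway between the tips of the shut fingers; the grasp point (between the pads) lies 19 mm behind it; z points along the fingers, y is the line along which they close (so a half turn about z gives the same grasp; the last joint's range is limited). The gripper opens to 92 mm and grips with 3 to 60 N. Pads are 19 mm wide; open, the fingers measure 130 mm over their backs; the gripper's body (75 mm by 190 mm) begins 47 mm behind the grasp point.
Start: joints at [1.027, 0.434, 0.025, 1.573, -0.012, 1.134, -0.075], TCP at [0.267, -0.565, 0.227] pointing down, gripper open.
Joint ranges: [-2.62, 2.62], [-0.44, 2.09], [-1.27, 1.32], [0.08, 2.57], [-1.32, 4.46], [0.12, 2], [-2.74, 2.74]. Speed limits (rad/s): [2.22, 2.22, 3.01, 3.01, 3.14, 3.14, 3.14].

INTERFACE

Orientations are given as a rotation vector (axis times angle).
In Python, from cell import arm gives the robot as it stands.
- The arm moves only by the tool carry_out, never from a script. Its arguments are lists of equal length, an entry for each row: "claw": the finger opening in cm, from 0 to 9.18; "delta_pos": the shift along the tool's x, y, z in cm, a list of three; "angular": the turn, a rotation vector about the tool's x, y, z in rad, a list of three. In form: {"claw": [claw, ...], "delta_pos": [[dx, dy, dz], ...], "angular": [[ax, ay, az], ...]}. A call has 1 to 20 rows; each row shifts and turns the commanded pose from where the row before left it, along the tool's axes as they then stand; what a row does not reach is not made up. A row lasts 1/10 s, in which the tool goes at most 50 mm and 8.59 degrees, less where a joint would pass 70% of its speed; a pose out of reach is approached as far as the arm can. A call with a gripper value outside its range is refused whole. The fingers move at their own pace and stop on an object; "force" is the grip in N (left out, the last holds). Time passes only in rows, so rows that do not move let the fingers close. It gives the time, the measured TCP pose, the force, the opening and the grip force at its end, in the units of the state.
- arm.observe(): the state, without advancing time (a new reading comes with each control period).
- arm.get_image(name): name is "scene" or "top" or "wrist"; returns a dict with "frame" (480x640x3 uint8, red, green, blue), "mtx" (3x3 intrinsics, pixels), "dist" ([k1, k2, p1, p2, k3] as OpenCV has them; the pictures are not rectified), "T" (4x4, takes a point from camera to world coordinates). Camera axes: x right, y down, z forward; pixel columns grow to the right and rows downward; lengths in m; the calibration is good to about 2 mm. A picture is of the moment at which its call begins. There is no depth.
- arm.sign_off(): hands the job in; it is judged then, once.
Trained networks look in a picture, given as the dict that the camera call returned (one of the last four; its "shot" number tells which), for a name from the list of things; names that differ only in an ending like _2 or _b are one class to them, and where a whole thing is asked for, a point or a joint stands for the part that bears it (a point fixed in the world has none). Each returns a list of dicts, best first, with "conf" (0 to 1); they miss things now and then, are a little off and sometimes report something else, mostly with a low value. They report only what shows in the picture. A call takes as long as a camera call. They do not tell look-alikes from the thing itself.
- arm.look_for(label, picture): "centre" ([column, row] as shares, 0 to 1, of the picture: columns of its width, rows of its height, amid what is visible of it).
- arm.trace(label, picture): "region" (480x640 bool, what is visible of it) and "centre" ([column, row] as shares, 0 to 1, of the picture: columns of its width, rows of its height, amid what is visible of it).
- arm.place_of(label, picture): "centre" ([column, row] as shares, 0 to 1, of the picture: columns of its width, rows of its height: a listed point, or the origin of a listed thing).
The state is a dict: "clock": time; "joints": joint angles; "dq": joint speeds; "joint_efforts": joint torques, N m; "position": TCP position; "ee_rot": TCP orientation; "force": force on the tool from outside, world axes, zero at the start; "ft_torque": the same for the moment, N m; "width": opening from 0.0 (shut) to 1.0 (fully open); "gripper_force": force on a finger pad.
Only numpy, scipy, OpenCV 4.12 (cv2) and the standard library are available. Lean on these libraries where they do the work, as an engineer would, in place of code of your own. Each camera call takes 0.05 s, during which the arm holds its last target. There are 200 camera calls.

## Working session

There is one attempt and no reset: what is moved stays moved. The work goes in short steps, Python scripts to look and compute and a tool call to move; the robot and the scene stay as the last step left them, time stands still between calls to the robot, and variables do not carry over. Pictures are saved under pics/ and viewed, at most 10 in all, crops included, and the job is handed in when it is done.

Besides the shell and the picture viewer there is one more tool, called after "Request:" as name(argument=value, ...), one argument or row to a line, values as JSON. carry_out: Moves the arm, as the interface text tells. Its arguments: {"type":"object","properties":{"claw":{"type":"array","items":{"type":"number"}},"delta_pos":{"type":"array","items":{"type":"array","items":{"type":"number"}}},"angular":{"type":"array","items":{"type":"array","items":{"type":"number"}}},"force":{"type":"number"}},"required":["claw","delta_pos","angular"]}

```bash
mkdir -p pics; cat > h.py <<'E'
from cell import arm
import numpy as np, cv2
from scipy.spatial.transform import Rotation as R
def save(n,f): cv2.imwrite('pics/'+n,f[:,:,::-1])
def ray(im,uv):
    p=cv2.undistortPoints(np.array([[uv]],float),im['mtx'],im['dist'])[0,0]
    T=im['T']; return T[:3,3],T[:3,:3]@np.array([p[0],p[1],1.])
def onz(im,uv,z):
    o,d=ray(im,uv); return o+d*(z-o[2])/d[2]
def proj(im,P):
    Ti=np.linalg.inv(im['T']); 
    return cv2.projectPoints(np.atleast_2d(P).astype(float),cv2.Rodrigues(Ti[:3,:3])[0],Ti[:3,3],im['mtx'],im['dist'])[0][:,0]
px=lambda c:(c[0]*640,c[1]*480)
E
python3 - <<'E'
from h import *
s=arm.observe(); print({k:np.round(v,3) for k,v in s.items()})
ims={n:arm.get_image(n) for n in('scene','top')}
for n,i in ims.items(): save(n+'0.png',i['frame'])
for n,i in ims.items():
  for l,z in(('station_top',.07),('plunger_top',.104),('guard',.02),('rest',0),('hole0',.02),('thread0',.07),('blank',0),('tube',0),('chuck_a',0),('bundle',0),('dish',0),('hexkey',0)):
    for d in arm.place_of(l,i)[:4]:
      u=px(d['centre']); print(n,l,round(d['conf'],2),np.round(u),np.round(onz(i,u,z)[:2],3))
E
```

```text
{'clock': np.float64(0.0), 'joints': array([ 1.027,  0.435,  0.025,  1.574, -0.012,  1.134, -0.075]), 'dq': array([ 0.   , -0.001,  0.001,  0.   , -0.   , -0.001,  0.   ]), 'joint_efforts': array([-1.0000e-03, -6.6785e+01,  9.8400e-01, -3.1446e+01, -6.1000e-02,
        4.3000e-02,  0.0000e+00]), 'position': array([ 0.266, -0.565,  0.226]), 'ee_rot': array([-3.064e+00, -6.860e-01,  1.000e-03]), 'force': array([ 0.301, -0.496, -0.188]), 'ft_torque': array([-0.031,  0.002,  0.017]), 'gripper_force': np.float64(0.0), 'width': np.float64(1.003)}
scene station_top 0.89 [166. 236.] [ 0.293 -0.256]
scene station_top 0.6 [388. 223.] [0.579 0.196]
scene station_top 0.31 [387. 210.] [0.53  0.242]
scene plunger_top 0.69 [167. 218.] [ 0.269 -0.239]
scene plunger_top 0.43 [386. 211.] [0.573 0.194]
scene rest 0.82 [235. 302.] [ 0.526 -0.208]
scene rest 0.8 [200. 359.] [ 0.629 -0.342]
scene hole0 0.85 [228. 274.] [ 0.453 -0.182]
scene hole0 0.8 [214. 285.] [ 0.469 -0.227]
scene hole0 0.73 [254. 298.] [ 0.563 -0.178]
scene hole0 0.71 [241. 310.] [ 0.577 -0.219]
scene thread0 0.97 [184. 246.] [ 0.359 
[... 1108 characters left out ...]
57.] [ 0.46  -0.229]
top hole0 0.59 [407. 260.] [ 0.454 -0.19 ]
top hole0 0.56 [417. 210.] [ 0.576 -0.219]
top thread0 0.96 [432. 305.] [ 0.348 -0.233]
top thread0 0.91 [431. 353.] [ 0.243 -0.225]
top thread0 0.84 [230. 238.] [0.504 0.219]
top thread0 0.69 [232. 185.] [0.627 0.219]
top blank 0.61 [320. 179.] [0.659 0.016]
top blank 0.54 [250. 185.] [0.646 0.186]
top blank 0.4 [239. 204.] [0.599 0.214]
top tube 0.5 [327. 260.] [ 0.46  -0.001]
top chuck_a 0.8 [393. 139.] [ 0.762 -0.17 ]
top chuck_a 0.56 [346. 146.] [ 0.744 -0.051]
top bundle 0.86 [516. 247.] [ 0.484 -0.465]
top dish 0.65 [140. 246.] [0.498 0.454]
top hexkey 0.65 [296. 142.] [0.756 0.075]
top hexkey 0.53 [244. 211.] [0.58 0.2 ]
```

View pics/scene0.png

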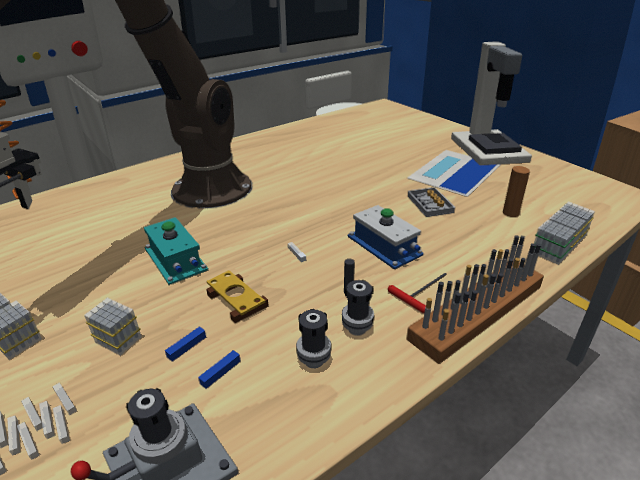

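View pics/top0.png

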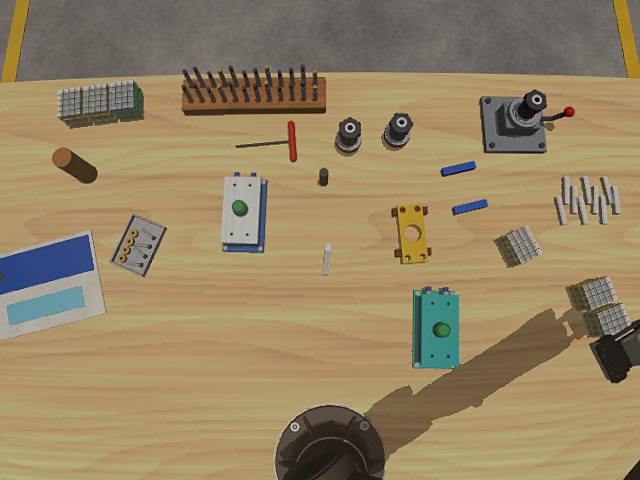

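The blue-bodied station with the white top is the real one, at top (242,210) and scene (388,223). The turquoise look-alike is at top (437,328) and scene (170,245), so it is not wanted. The guard is on its wooden rest at top (412,234), and the blue strips at (458,168) and (470,207) are not the rest. I'll move over the guard and look closer with the wrist camera.

Request:
carry_out(
  claw=[9,9,9,9,9,9,9,9,9,9,9,9,9,9,9,9,9],
  delta_pos=[
    [0,0,-1],
    [0,0,-1],
    [0,0,-1],
    [0,0,0],
    [2.1,-3,0],
    [2.1,-3,0],
    [2.1,-3,0],
    [2.1,-3,0],
    [2.1,-3,0],
    [2.1,-3,0],
    [2.1,-3,0],
    [2.1,-3,0],
    [2.1,-3,0],
    [2.1,-3,0],
    [2.1,-3,0],
    [2,-3,0],
    [0,0,0],
  ],
  angular=[
    [0,0,0.11],
    [0,0,0.11],
    [0,0,0.11],
    [0,0,0.11],
    [0,0,0],
    [0,0,0],
    [0,0,0],
    [0,0,0],
    [0,0,0],
    [0,0,0],
    [0,0,0],
    [0,0,0],
    [0,0,0],
    [0,0,0],
    [0,0,0],
    [0,0,0],
    [0,0,0],
  ],
)

```text
clock: 3.0
position: [0.5203, -0.1993, 0.2567]
ee_rot: [-3.139, -0.014, -0.002]
force: [-0.5, -0.3, -0.1]
width: 0.98
gripper_force: 0.0
```

```bash
python3 - <<'E'
from h import *
s=arm.observe(); print(s['clock'],np.round(s['position'],4),np.round(s['ee_rot'],3),np.round(s['joints'],2))
w=arm.get_image('wrist'); save('w1.png',w['frame']); print(np.round(w['T'],3))
for l,z in(('guard',.02),('rest',0),('hole0',.02),('plunger_top',.104),('station_top',.07),('thread0',.07)):
    for d in arm.place_of(l,w)[:4]:
      u=px(d['centre']); print(l,round(d['conf'],2),np.round(u),np.round(onz(w,u,z)[:2],4))
E
```

```text
3.0 [ 0.5203 -0.1993  0.2567] [-3.139e+00 -1.400e-02 -2.000e-03] [ 0.32  0.3  -0.07  1.69  0.02  1.14 -1.31]
[[ 0.009 -0.964 -0.266  0.592]
 [-1.    -0.009  0.    -0.199]
 [-0.003  0.266 -0.964  0.415]
 [ 0.     0.     0.     1.   ]]
guard 0.97 [328. 208.] [ 0.522  -0.2032]
hole0 0.81 [308. 159.] [ 0.5755 -0.1808]
hole0 0.8 [316. 264.] [ 0.4553 -0.1904]
hole0 0.78 [349. 260.] [ 0.46  -0.229]
hole0 0.64 [345. 158.] [ 0.577  -0.2219]
thread0 0.93 [353. 367.] [ 0.3502 -0.2327]
thread0 0.6 [383. 370.] [ 0.3475 -0.2676]
```

View pics/w1.png

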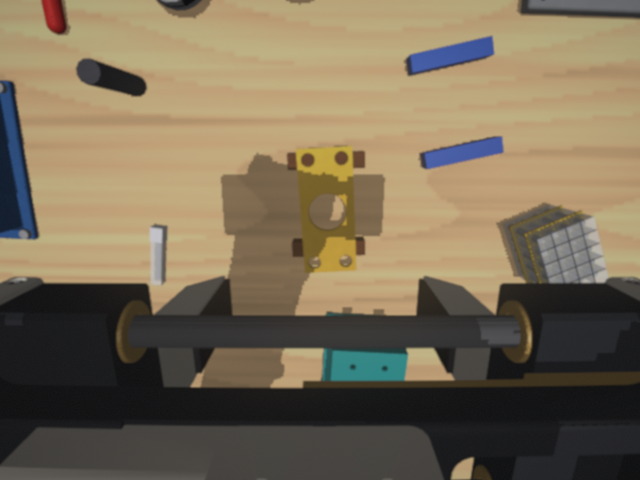

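The wrist view shows the yellow guard at pixel (327,208), lying on brown wooden strips, so this is the right plate. Its holes are at (308,159), (345,158), (316,264) and (349,260), and the yaw is about 4°. Next I go to the station.

Request:
carry_out(
  claw=[0,0,0,0,0,0,0,0,0,0,0],
  delta_pos=[
    [0.4,-3.9,0],
    [0.4,-3.9,0],
    [0.4,-3.9,0],
    [0.4,-3.9,0],
    [0.4,-3.9,0],
    [0.4,-3.9,0],
    [0.4,-3.9,0],
    [0.4,-3.9,0],
    [0.4,-3.9,0],
    [0.4,-3.9,0],
    [0,0,0],
  ],
  angular=[
    [0,0,0],
    [0,0,0],
    [0,0,0],
    [0,0,0],
    [0,0,0],
    [0,0,0],
    [0,0,0],
    [0,0,0],
    [0,0,0],
    [0,0,0],
    [0,0,0],
  ],
)

```text
clock: 4.45
position: [0.5563, 0.191, 0.2566]
ee_rot: [-3.138, -0.012, 0.001]
force: [-0.4, -0.3, -0.3]
width: 0.076
gripper_force: 0.0
```

```bash
python3 - <<'E'
from h import *
s=arm.observe(); print(s['clock'],np.round(s['position'],4),np.round(s['ee_rot'],3),s['width'])
w=arm.get_image('wrist'); save('w2.png',w['frame']); t=arm.get_image('top');c=arm.get_image('scene')
for n,i in(('w',w),('t',t),('c',c)):
  for l,z in(('plunger_top',.104),('station_top',.07),('thread0',.07)):
    for d in arm.place_of(l,i)[:6]:
      u=px(d['centre']); p=onz(i,u,z)
      if p[1]>0: print(n,l,round(d['conf'],2),np.round(u),np.round(p[:2],4))
E
```

```text
4.45 [0.5563 0.191  0.2566] [-3.138e+00 -1.200e-02  1.000e-03] 0.07607342121451732
w plunger_top 0.95 [317. 212.] [0.569  0.1977]
w station_top 0.95 [317. 202.] [0.5723 0.1982]
w station_top 0.59 [334. 259.] [0.5135 0.1806]
w thread0 0.92 [297. 141.] [0.6292 0.2168]
w thread0 0.66 [335. 262.] [0.5107 0.1795]
w thread0 0.6 [298. 258.] [0.5148 0.2171]
w thread0 0.56 [339. 144.] [0.627  0.1774]
t thread0 0.5 [248. 186.] [0.6255 0.1802]
c plunger_top 0.53 [432. 204.] [0.6179 0.308 ]
c plunger_top 0.4 [387. 209.] [0.5688 0.2015]
c station_top 0.62 [388. 222.] [0.5758 0.2001]
c station_top 0.51 [379. 207.] [0.5078 0.2349]
c thread0 0.89 [395. 237.] [0.633  0.1671]
c thread0 0.84 [408. 233.] [0.6382 0.2038]
c thread0 0.82 [366. 215.] [0.5157 0.1826]
c thread0 0.71 [378. 211.] [0.5181 0.2214]
```

View pics/w2.png

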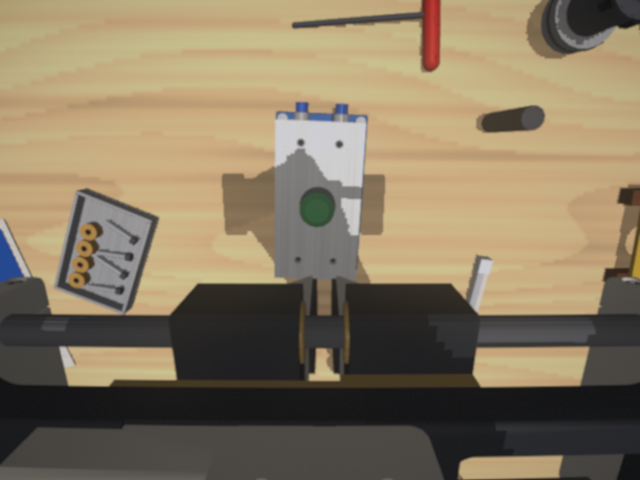

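The wrist view shows the white-topped blue station. The button is at (317,205) and the threads are at (300,142), (339,144), (298,259) and (333,261). I'll refine the threads to sub-pixel and fit the station pose.

```bash
cat >> h.py <<'E'
from scipy.optimize import least_squares
L=np.array([[.058,.018],[-.058,.018],[-.058,-.018],[.058,-.018]])
def fit(P):  # P 4x2 near order of L (world x length), rigid fit
    P=np.array(P); f=lambda q:((R.from_euler('z',q[2]).as_matrix()[:2,:2]@L.T).T+q[:2]-P).ravel()
    r=least_squares(f,[*P.mean(0),0]); return r.x,np.abs(r.fun).max()
def spot(g,u,r=6):
    x,y=int(round(u[0])),int(round(u[1])); w=g[y-r:y+r+1,x-r:x+r+1].astype(float)
    w=np.clip(np.median(w)-12-w,0,None); n,lab=cv2.connectedComponents((w>0).astype(np.uint8))
    k=max(range(1,n),key=lambda k:w[lab==k].sum()); w=w*(lab==k)
    yy,xx=np.mgrid[-r:r+1,-r:r+1]; return x+(w*xx).sum()/w.sum(),y+(w*yy).sum()/w.sum()
E
python3 - <<'E'
from h import *
w=arm.get_image('wrist'); g=cv2.cvtColor(w['frame'],cv2.COLOR_RGB2GRAY)
U=[spot(g,u) for u in((300,142),(298,259),(333,261),(339,144))]; print(np.round(U,1))
q,e=fit([onz(w,u,.07)[:2] for u in U]); print('station',np.round(q,4),e)
f=w['frame'].astype(int); m=((f[...,1]>f[...,0]+20)&(f[...,1]>f[...,2]+15)).astype(np.uint8)[170:240,290:345]
M=cv2.moments(m,True); u=(290+M['m10']/M['m00'],170+M['m01']/M['m00']); print('button',u,M['m00'],onz(w,u,.100)[:2])
E
```

```text
[[294.6 143.4]
 [292.5 260.1]
 [327.5 261.3]
 [333.4 144.8]]
station [ 0.5702  0.1959 -0.0422] 0.0005040945704706257
button (308.52240566037733, 210.03891509433961) 848.0 [0.57065045 0.19793097]
```

```bash
python3 - <<'E'
from h import *
for _ in range(2):
  s=arm.observe(); print(s['clock'],np.round(s['position'],4),s['width'],np.abs(s['dq']).max())
  w=arm.get_image('wrist'); g=cv2.cvtColor(w['frame'],cv2.COLOR_RGB2GRAY)
  U=[spot(g,u) for u in((294.6,143.4),(292.5,260),(327.5,261.3),(333.4,144.8))]
  q,e=fit([onz(w,u,.07)[:2] for u in U]); print('station',np.round(q,4),e)
print(np.round(s['ee_rot'],4))
E
```

```text
5.1 [0.5572 0.1847 0.2568] 0.009561486363479726 0.002563200514678789
station [ 0.5701  0.1979 -0.0365] 0.00041760683218083905
5.15 [0.5571 0.1848 0.2568] 0.00018530128020040673 0.0024189307633559827
station [ 0.5701  0.1979 -0.036 ] 0.00044742029844557774
[3.1415e+00 8.0000e-04 1.0000e-04]
```

Request:
carry_out(
  claw=[0,0,0,0,0,0,0,0,0,0,0,0,0,0,0,0,0],
  delta_pos=[
    [0.6,-0.6,0],
    [0.7,-0.7,2],
    [0,0,3],
    [0,0,3],
    [0,0,3],
    [0,0,2],
    [0,0,1],
    [0,0,0.3],
    [0,0,0.3],
    [0,0,0.3],
    [0,0,0.3],
    [0,0,0.3],
    [0,0,0.3],
    [0,0,0.4],
    [0,0,0],
    [0,0,0],
    [0,0,0],
  ],
  angular=[
    [0,0,0],
    [0,0,0],
    [0,0,0],
    [0,0,0],
    [0,0,0],
    [0,0,0],
    [0,0,0],
    [0,0,0],
    [0,0,0],
    [0,0,0],
    [0,0,0],
    [0,0,0],
    [0,0,0],
    [0,0,0],
    [0,0,0],
    [0,0,0],
    [0,0,0],
  ],
)

```text
clock: 6.9
position: [0.5708, 0.1982, 0.0963]
ee_rot: [-3.141, -0.001, -0.003]
force: [-3.3, -2.0, 13.7]
width: 0.004
gripper_force: 6.9
```

Request:
carry_out(
  claw=[0,0,0,0,0,0,0,0,9,9,9,9,9,9,9,9,9,9,9,9],
  delta_pos=[
    [0,0,0.1],
    [0,0,0],
    [0,0,0],
    [0,0,-2],
    [0,0,-4],
    [0,0,-4],
    [0,0,-4],
    [0,0,-2],
    [-0.5,3.7,0],
    [-0.5,3.7,0],
    [-0.5,3.7,0],
    [-0.5,3.7,0],
    [-0.5,3.7,0],
    [-0.5,3.7,0],
    [-0.5,3.7,0],
    [-0.5,3.7,0],
    [-0.5,3.7,0],
    [-0.5,3.7,0],
    [-0.5,3.3,0],
    [0,0,0],
  ],
  angular=[
    [0,0,0],
    [0,0,0],
    [0,0,0],
    [0,0,0],
    [0,0,0],
    [0,0,0],
    [0,0,0],
    [0,0,0],
    [0,0,0],
    [0,0,0],
    [0,0,0],
    [0,0,0],
    [0,0,0],
    [0,0,0],
    [0,0,-0.07],
    [0,0,0],
    [0,0,0],
    [0,0,0],
    [0,0,0],
    [0,0,0],
  ],
)

```text
clock: 8.9
position: [0.524, -0.2122, 0.2535]
ee_rot: [3.137, 0.099, -0.001]
force: [0.3, -0.8, -0.7]
width: 0.97
gripper_force: 0.0
```

Request:
carry_out(
  claw=[9,9,9,9,9],
  delta_pos=[
    [0,0,0],
    [0,0,0],
    [0,0,0],
    [0,0,0],
    [0,0,0],
  ],
  angular=[
    [0,0,0],
    [0,0,0],
    [0,0,0],
    [0,0,0],
    [0,0,0],
  ],
)

```text
clock: 9.4
position: [0.5257, -0.2054, 0.2538]
ee_rot: [-3.14, -0.113, -0.0]
force: [-0.0, 0.1, 1.1]
width: 0.981
gripper_force: 0.0
```

```bash
python3 - <<'E'
from h import *
s=arm.observe(); print(s['clock'],np.round(s['position'],4),np.round(s['ee_rot'],4),s['width'])
w=arm.get_image('wrist'); f=w['frame']; hsv=cv2.cvtColor(f,cv2.COLOR_RGB2HSV)
m=cv2.inRange(hsv,(20,150,60),(32,255,255)); 
H=[]
for d in arm.place_of('hole0',w):
  u=px(d['centre']); p=onz(w,u,.02); H.append(p[:2]); print(round(d['conf'],2),np.round(u),np.round(p[:2],4))
d=arm.trace('guard',w)
if d:
  r=d[0]['region'].astype(np.uint8); print(d[0]['conf'],r.sum()); ys,xs=np.where(r)
  c=max(cv2.findContours(r,0,2)[0],key=cv2.contourArea)[:,0].astype(float)
  P=np.array([onz(w,u,.024)[:2] for u in c]).astype(np.float32); print(cv2.minAreaRect(P*1000))
save('w3.png',cv2.resize(f[120:300,230:430],(800,720))[:600])
E
```

```text
9.4 [ 0.5257 -0.2054  0.2538] [-3.1395e+00 -1.1290e-01 -2.0000e-04] 0.981242889571771
0.89 [305. 265.] [ 0.4578 -0.1889]
0.89 [337. 163.] [ 0.5766 -0.2161]
0.81 [335. 268.] [ 0.4576 -0.2241]
0.67 [303. 164.] [ 0.573  -0.1794]
0.58 5059
((518.2288208007812, -201.9847869873047), (140.0959014892578, 61.00815200805664), 3.2838568687438965)
```

View pics/w3.png

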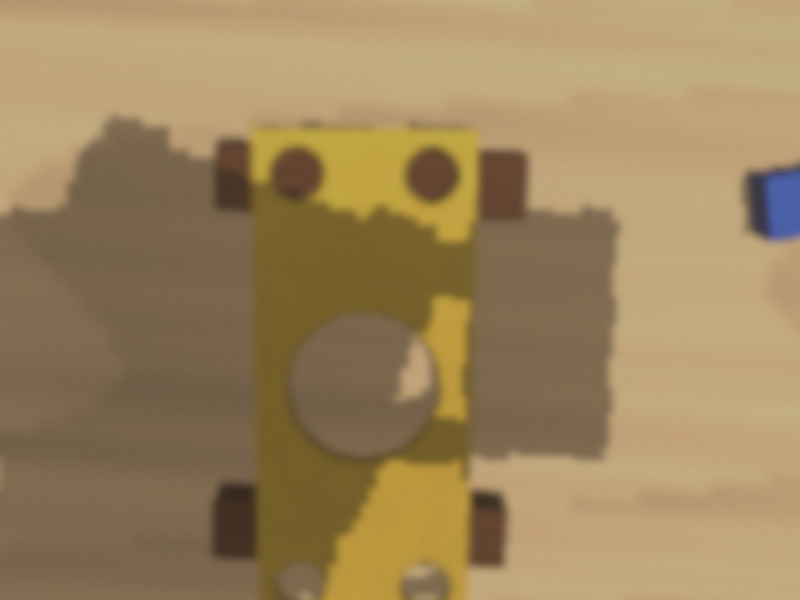

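The crop confirms the plate lies square on the strips with a yaw of about 3.3°, and nothing but the bench is under mid-length. I'll descend.

Request:
carry_out(
  claw=[9,9,9,9,9,9,9,9,9,9,9,9,9],
  delta_pos=[
    [-0.4,-0.2,0],
    [-0.4,-0.2,2],
    [0,0,4],
    [0,0,4],
    [0,0,4],
    [0,0,4],
    [0,0,3],
    [0,0,1.5],
    [0,0,0.8],
    [0,0,0.5],
    [0,0,0.3],
    [0,0,0.2],
    [0,0,0],
  ],
  angular=[
    [0,0,0.015],
    [0,0,0],
    [0,0,0],
    [0,0,0],
    [0,0,0],
    [0,0,0],
    [0,0,0],
    [0,0,0],
    [0,0,0],
    [0,0,0],
    [0,0,0],
    [0,0,0],
    [0,0,0],
  ],
)

```text
clock: 10.85
position: [0.5176, -0.2028, 0.0112]
ee_rot: [3.14, 0.087, 0.001]
force: [-0.2, -0.4, -0.2]
width: 0.985
gripper_force: 0.0
```

Request:
carry_out(
  claw=[5,5,5,5,5,5,5,5],
  delta_pos=[
    [0,0,0.1],
    [0,0,0],
    [0,0,0],
    [0,0,0],
    [0,0,0],
    [0,0,0],
    [0,0,0],
    [0,0,0],
  ],
  angular=[
    [0,0,0],
    [0,0,0],
    [0,0,0],
    [0,0,0],
    [0,0,0],
    [0,0,0],
    [0,0,0],
    [0,0,0],
  ],
  force=30,
)

```text
clock: 11.65
position: [0.5173, -0.2027, 0.0098]
ee_rot: [3.14, 0.088, 0.0]
force: [0.0, 0.4, 1.4]
width: 0.645
gripper_force: 30.0
```

Request:
carry_out(
  claw=[5,5,5,5,5,5,5,5,5,5,5,5,5,5,5,5,5,5,5,5],
  delta_pos=[
    [0,0,-1],
    [0,0,-2],
    [0,0,-3],
    [0,0,-4],
    [0,0,-4],
    [0,0,-2],
    [0.2,-1.2,0],
    [0.5,-2.7,0],
    [0.7,-3.7,0],
    [0.7,-3.7,0],
    [0.7,-3.7,0],
    [0.7,-3.7,0],
    [0.7,-3.7,0],
    [0.7,-3.7,0],
    [0.7,-3.7,0],
    [0.7,-3.7,0],
    [0.7,-3.3,0],
    [0.4,-1.9,0],
    [0.1,-1,0],
    [0,0,0],
  ],
  angular=[
    [0,0,0],
    [0,0,0],
    [0,0,0],
    [0,0,0],
    [0,0,0],
    [0,0,0],
    [0,0,0],
    [0,0,0],
    [0,0,0],
    [0,0,0],
    [0,0,0],
    [0,0,0],
    [0,0,0],
    [0,0,0],
    [0,0,0],
    [0,0,0],
    [0,0,0],
    [0,0,0],
    [0,0,0.046],
    [0,0,0.045],
  ],
)

```text
clock: 13.65
position: [0.569, 0.1998, 0.1688]
ee_rot: [-3.141, 0.054, 0.003]
force: [0.1, -0.2, -0.8]
width: 0.646
gripper_force: 30.0
```

Request:
carry_out(
  claw=[5,5,5,5,5],
  delta_pos=[
    [0,0,0],
    [0,0,0],
    [0,0,0],
    [0,0,0],
    [0,0,0],
  ],
  angular=[
    [0,0,0],
    [0,0,0],
    [0,0,0],
    [0,0,0],
    [0,0,0],
  ],
)

```text
clock: 14.15
position: [0.5701, 0.1976, 0.1697]
ee_rot: [3.141, -0.056, -0.0]
force: [0.7, 0.3, -1.5]
width: 0.648
gripper_force: 30.0
```

```bash
python3 - <<'E'
from h import *
s=arm.observe(); print(s['clock'],np.round(s['position'],4),np.round(s['ee_rot'],4),s['width'],s['gripper_force'])
z=s['position'][2]+.0102
w=arm.get_image('wrist'); f=w['frame']
for l in('guard','hole0'):
 for d in arm.place_of(l,w):
  u=px(d['centre']); p=onz(w,u,z); print(l,round(d['conf'],2),np.round(u,1),np.round(p[:2],4))
# model overlay: plate corners & holes at top face assuming centre
q=[.5704,.198,-.036]; g=f.copy()
Rz=R.from_euler('z',q[2]).as_matrix()[:2,:2]
for a in(np.array([[.07,.03],[-.07,.03],[-.07,-.03],[.07,-.03]]),):
  C=(Rz@a.T).T+s['position'][:2]; U=proj(w,np.c_[C,np.full(4,z+.006)]); cv2.polylines(g,[np.round(U).astype(int)],True,(255,0,0),1); print(np.round(U))
save('w4.png',g)
E
```

```text
14.15 [0.5701 0.1976 0.1697] [ 3.141  -0.0556 -0.    ] 0.6482757657565255 29.991328418254852
hole0 0.97 [368.9 179. ] [0.6271 0.1767]
hole0 0.76 [281. 178.] [0.6288 0.2128]
[[246. 149.]
 [263. 441.]
 [384. 441.]
 [401. 149.]]
```

View pics/w4.png

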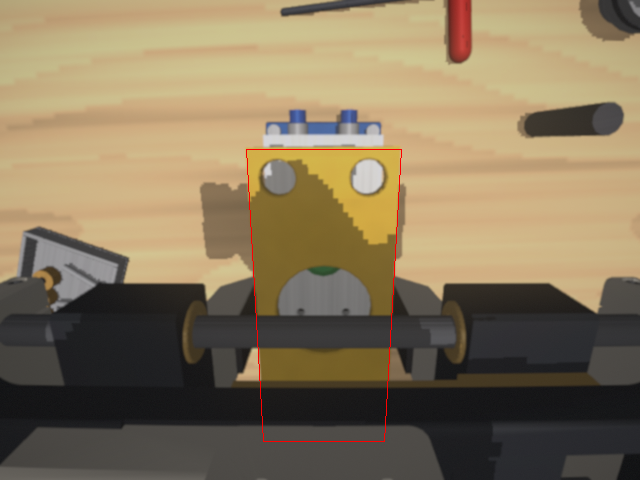

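The wrist view shows the plate's outline agreeing within about 1 px of the model drawn at the TCP. Its far holes, at (278,177) and (368,177), place the plate centre within 1 mm of the station axis. I'll lower it.

Request:
carry_out(
  claw=[5,5,5,5,5,5,5,5,5,5,5,5,5],
  delta_pos=[
    [0,-0.05,0.5],
    [0,0,1.3],
    [0,0,1.3],
    [0,0,1.3],
    [0,0,1.3],
    [0,0,1.2],
    [0,0,1],
    [0,0,0.6],
    [0,0,0.3],
    [0,0,0],
    [0,0,0],
    [0,0,0],
    [0,0,0],
  ],
  angular=[
    [0,0,0],
    [0,0,0],
    [0,0,0],
    [0,0,0],
    [0,0,0],
    [0,0,0],
    [0,0,0],
    [0,0,0],
    [0,0,0],
    [0,0,0],
    [0,0,0],
    [0,0,0],
    [0,0,0],
  ],
)

```text
clock: 15.6
position: [0.5703, 0.1985, 0.0822]
ee_rot: [-3.141, 0.055, -0.001]
force: [0.2, 0.6, -1.6]
width: 0.648
gripper_force: 30.0
```

```bash
python3 - <<'E'
from h import *
s=arm.observe(); print(s['clock'],np.round(s['position'],4),np.round(s['ee_rot'],4),s['force'],s['gripper_force'])
z=s['position'][2]+.0102
w=arm.get_image('wrist'); g=w['frame'].copy()
for d in arm.place_of('hole0',w):
  u=px(d['centre']); print(np.round(u,1),np.round(onz(w,u,z)[:2],4))
Rz=R.from_euler('z',-.036).as_matrix()[:2,:2]
C=(Rz@L.T).T+[.5701,.1979]; a=np.linspace(0,6.283,40)
print('expected',C[[0,3]])
for c in C[[0,3]]:
  U=proj(w,np.c_[c[0]+.007*np.cos(a),c[1]+.007*np.sin(a),np.full(40,z+.006)]); cv2.polylines(g,[np.round(U*8).astype(int)],True,(255,0,0),1,shift=3)
save('w5.png',cv2.resize(g[100:340,160:480],(800,600)))
c=arm.get_image('scene')['frame']; save('s5.png',cv2.resize(c[170:290,310:470],(800,600),interpolation=cv2.INTER_CUBIC))
E
```

```text
15.6 [0.5703 0.1985 0.0822] [-3.1408e+00  5.5500e-02 -1.2000e-03] [ 0.16052426  0.6158038  -1.58047135] 29.991281032562256
[368.7 179.3] [0.6272 0.1777]
[281.2 177.9] [0.629  0.2136]
expected [[0.62871028 0.21380079]
 [0.62741456 0.17782411]]
```

View pics/w5.png

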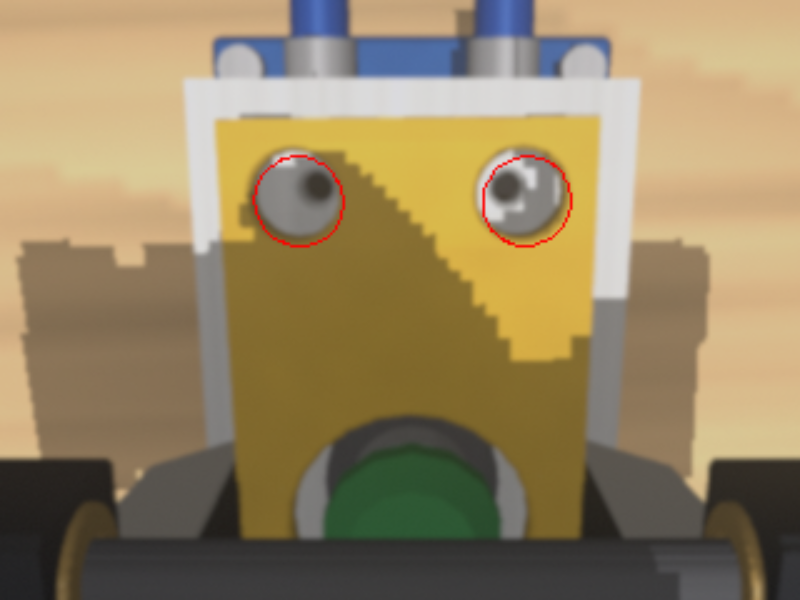

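View pics/s5.png

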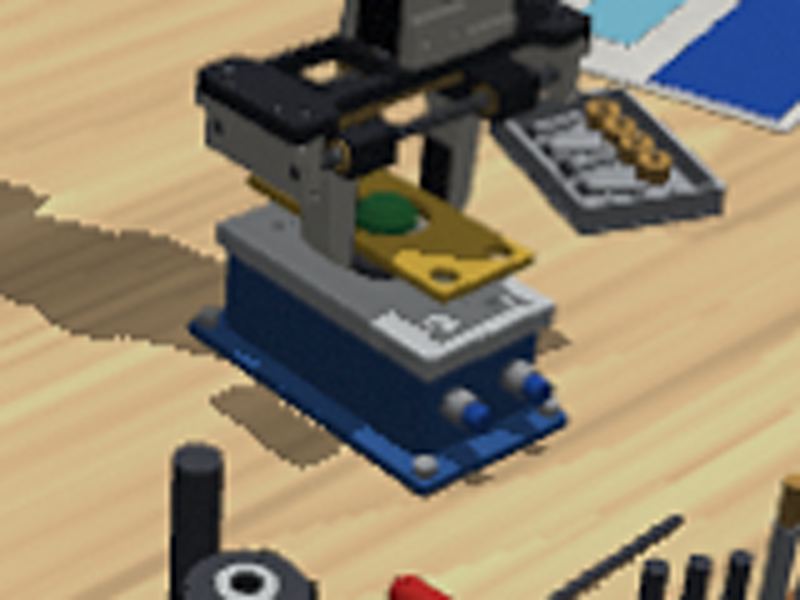

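The wrist crop shows the plate holes at (297,192) and (520,192), within about 1 mm of the expected circles. The scene view shows the plate level and clear of the station, with the button up. I'm handing in.

```bash
python3 -c "
from h import *
s=arm.observe(); print(np.abs(s['dq']).max(),np.round(s['position'],4)); print(arm.sign_off())"
```

```text
0.002558847533268613 [0.5702 0.1984 0.0819]
the job is handed in; nothing more can be done
None
```

The job is handed in: I pressed the green button to its stop and raised off it (it looks fully up in the last pictures), and the guard plate is held steady about 22 mm above the aluminium top, its holes within about 1 mm of the threaded holes by my camera measurements.

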